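# Heels and top pieces onto the right shoes

## Robot

A 6-joint arm with a two-finger parallel gripper is mounted at the origin on the work surface. World frame = base frame: x ahead of the robot, y to its left, z up, the work surface at z = 0. Lengths are in m, angles in rad, forces in N, time in s.
With the tool pointing down it reaches from about 0.35 to 0.775 m from the base axis. Payload 7.3 kg.
Tool frame: the origin (TCP) lies at the centre of the arm's flange, where the gripper is bolted on; the fingertips stand 178 mm ahead of it and the grasp point (between the pads) lies 159 mm ahead of it (tip_extent is the distance from the TCP to the fingertips, in m); z points along the fingers, y is the line along which they close (so a half turn about z gives the same grasp; the last joint's range is limited). The gripper opens to 92 mm and grips with 3 to 60 N. Pads are 19 mm wide; open, the fingers measure 130 mm over their backs; the gripper's body (75 mm by 190 mm) begins 47 mm behind the grasp point.
Start: joints at [-1.445, 0.342, 1.524, -0, 1.275, -0.146], TCP at [0.141, -0.506, 0.405] pointing down, gripper open.
Joint ranges: [-2.53, 2.53], [-0.77, 2.02], [0.04, 2.7], [-1, 4.14], [0.28, 2.66], [-3.11, 3.11]. Speed limits (rad/s): [2.57, 2.57, 3.14, 3.14, 3.14, 3.14].

## Interface

Orientations are given as [roll, pitch, yaw] about the fixed x, y, z axes, in that order (R = Rz(yaw) Ry(pitch) Rx(roll)).
In Python, from cell import * gives the robot as it stands.
- The arm moves only by the tool arm_command, never from a script. Its arguments are lists of equal length, an entry for each row: "xyz": the shift along the world's x, y, z in mm, a list of three; "spin": the turn about the world's z in degrees. In form: {"xyz": [[tx, ty, tz], ...], "spin": [spin, ...]}. A call has 1 to 20 rows; each row shifts and turns the commanded pose from where the row before left it; what a row does not reach is not made up. A row lasts 1/10 s, in which the tool goes at most 50 mm and 8.59 degrees, less where a joint would pass 70% of its speed; a pose out of reach is approached as far as the arm can. A call with a gripper value outside its range is refused whole. "jaw" is the opening, from -1 (shut) to 1 (fully open), set as the call begins (left out, the last holds). The fingers move at their own pace and stop on an object; "squeeze" is the grip in N (left out, the last holds). Time passes only in rows, so rows that do not move let the fingers close. It gives the time, the measured TCP pose, the force, the opening and the grip force at its end, in the units of the state.
- observe(): the state, without advancing time (a new reading comes with each control period).
- read_camera(name): name is "side" or "top"; returns a dict with "img" (384x512x3 uint8, red, green, blue), "depth" (384x512 float32, m along the optical axis (not along the pixel's ray), 0 where there is no reading), "fx", "fy", "cx", "cy" (pixels), "world_from_camera" (4x4, takes a point from camera to world coordinates). Camera axes: x right, y up, looking along -z (the intrinsics and any distortion apply to the point x, -y, -z); pixel columns grow to the right and rows downward; lengths in m; the calibration is good to about 2 mm. A picture is of the moment at which its call begins.
- hand_in(): hands the job in; it is judged then, once.
The state is a dict: "time": time; "qpos": joint angles; "qvel": joint speeds; "joint_efforts": joint torques, N m; "tool_pos": TCP position; "tool_rot": TCP orientation; "contact_force": force on the tool from outside, world axes, zero at the start; "torque": the same for the moment, N m; "opening": finger opening in m; "grip_force": force on a finger pad.
Only numpy, scipy, OpenCV 4.12 (cv2) and the standard library are available. Lean on these libraries where they do the work, as an engineer would, in place of code of your own. Each camera call takes 0.05 s, during which the arm holds its last target. There are 200 camera calls.

## Task

Three shoes are waiting upside down on the jacks, each with its heel seat roughed up. Set on every seat the brown leather heel that fits its outline, squarely in place with the straight front edge towards the toe, then lay on the large and the middle heel the black rubber top piece of the same outline, lined up the same way. All five pieces must end lying flat in their places, let go and at rest.

Things in the scene. Friction and masses are not known exactly. Their poses are not given: they have to be found in the camera images.
- man_shoe: Fixed black shoe (biggest, 290 mm long, broad toe) upside down on a jack, sole up, toe away from robot. Level seat 130 mm over the bench with pale D, 64 mm wide, 68 long: place of the large (man's) heel. Origin: on the seat, mid front edge of the D, whose back is at x = -68 mm; x to the toe, z up. Beyond x = 12 mm the sole rises to 32 mm at the ball. Sole 2 mm wider than the D.
- lady_shoe: Fixed black shoe (middle, 240 mm long, pointed toe, steep arch) upside down on a jack, sole up, toe away from robot. Level seat 130 mm over the bench with pale D, 50 mm wide, 52 long: place of the middle (lady's) heel. Origin: on the seat, mid front edge of the D, whose back is at x = -52 mm; x to the toe, z up. Beyond x = 12 mm the sole rises to 53 mm at the ball. Sole 2 mm wider than the D.
- child_shoe: Fixed black shoe (smallest, 165 mm long, round toe) upside down on a jack, sole up, toe away from robot. Level seat 130 mm over the bench with pale D, 38 mm wide, 40 long: place of the small (child's) heel. Origin: on the seat, mid front edge of the D, whose back is at x = -40 mm; x to the toe, z up. Beyond x = 12 mm the sole rises to 14 mm at the ball. Sole 2 mm wider than the D.
- man_heel: Loose large (man's) heel of dark brown layered leather, D-shaped, 64 mm wide, 68 long, 24 high, walls upright; stands on the bench right way up. Origin: mid straight front edge, at the underside; x points forwards out of that edge (half-round back on -x), y left, z up. The parallel sides run from x = 0 to -36 mm.
- lady_heel: Loose middle (lady's) heel of dark brown layered leather, D-shaped, 50 mm wide, 52 long, 45 high, walls upright; stands on the bench right way up. Origin: mid straight front edge, at the underside; x points forwards out of that edge (half-round back on -x), y left, z up. The parallel sides run from x = 0 to -27 mm.
- child_heel: Loose small (child's) heel of dark brown layered leather, D-shaped, 38 mm wide, 40 long, 14 high, walls upright; stands on the bench right way up. Origin: mid straight front edge, at the underside; x points forwards out of that edge (half-round back on -x), y left, z up. The parallel sides run from x = 0 to -21 mm.
- man_top: Loose large (man's) top piece: black rubber D-shaped slab with five nail heads, 64 mm wide, 68 long, 8 thick, outline as the large (man's) heel; lies flat, right way up. Origin: mid straight front edge, at the underside; x points forwards out of that edge (half-round back on -x), y left, z up. Parallel sides from x = 0 to -36 mm.
- lady_top: Loose middle (lady's) top piece: black rubber D-shaped slab with five nail heads, 50 mm wide, 52 long, 8 thick, outline as the middle (lady's) heel; lies flat, right way up. Origin: mid straight front edge, at the underside; x points forwards out of that edge (half-round back on -x), y left, z up. Parallel sides from x = 0 to -27 mm.
There are look-alikes about, which are no part of the job. What is shaped like the man_heel but green is not meant.

How it is judged:
At the end, for the whole second after the job is handed in: Each heel lies flat on its own shoe's seat, each top piece flat on the heel of its size: mid front edge within 10 mm of the one beneath (horizontally), height within 4 mm, turned under 0.2 rad, tilted under 0.08 rad; all five at rest (under 0.02 m/s) and let go (horizontal distance between man_heel and man_shoe below 0.01 m and z of man_heel in the frame of man_shoe between -0.004 and 0.004 m and angle between the x axis of man_heel and the x axis of man_shoe, either way round below 0.2 rad and angle between each of man_heel, man_top, lady_heel, lady_top, child_heel's own z axis and vertical below 0.08 rad and linear speed of each of man_heel, man_top, lady_heel, lady_top, child_heel below 0.02 m/s and horizontal distance between man_top and man_heel below 0.01 m and z of man_top in the frame of man_heel between 0.02 and 0.028 m and angle between the x axis of man_top and the x axis of man_heel, either way round below 0.2 rad and horizontal distance between lady_heel and lady_shoe below 0.01 m and z of lady_heel in the frame of lady_shoe between -0.004 and 0.004 m and angle between the x axis of lady_heel and the x axis of lady_shoe, either way round below 0.2 rad and horizontal distance between lady_top and lady_heel below 0.01 m and z of lady_top in the frame of lady_heel between 0.041 and 0.049 m and angle between the x axis of lady_top and the x axis of lady_heel, either way round below 0.2 rad and horizontal distance between child_heel and child_shoe below 0.01 m and z of child_heel in the frame of child_shoe between -0.004 and 0.004 m and angle between the x axis of child_heel and the x axis of child_shoe, either way round below 0.2 rad); the robot touches nothing.
It also fails if it takes over 138 s, if anything falls off the work surface, if the arm or the gripper's body presses on something with over 40 N, if the wrist force passes 120 N, or if a joint passes its speed limit or range.

## Working session

There is one attempt and no reset: what is moved stays moved. The work goes in short steps, Python scripts to look and compute and a tool call to move; the robot and the scene stay as the last step left them, time stands still between calls to the robot, and variables do not carry over. Pictures are saved under pics/ and viewed, at most 14 in all, crops included, and the job is handed in when it is done.

Besides the shell and the picture viewer there is one more tool, called by a JSON object that holds its "fn" and its "kwargs". arm_command: Moves the arm, as the interface text tells. Its arguments: {"type":"object","properties":{"xyz":{"type":"array","items":{"type":"array","items":{"type":"number"}}},"spin":{"type":"array","items":{"type":"number"}},"jaw":{"type":"number"},"squeeze":{"type":"number"}},"required":["xyz","spin"]}

```bash
mkdir -p pics; ls
python3 - <<'E'
from cell import *
import cv2,numpy as np
for n in("top","side"):
    c=read_camera(n); np.savez(f"{n}0.npz",**c)
    cv2.imwrite(f"pics/{n}0.png",cv2.resize(c["img"][:,:,::-1],(800,600),interpolation=cv2.INTER_CUBIC))
    print(n,c["fx"],c["fy"],c["cx"],c["cy"],np.round(c["world_from_camera"],3).tolist(),[k for k in c])
o=observe();print(o["time"],o["tool_pos"],o["tool_rot"],o["opening"])
E
```

```text
pics
top 354.3659675133156 354.3659675133156 249.4703940847239 190.18604804802175 [[0.016, 0.999, -0.047, 0.513], [-1.0, 0.016, -0.007, -0.032], [-0.006, 0.047, 0.999, 0.948], [0.0, 0.0, 0.0, 1.0]] ['img', 'depth', 'fx', 'fy', 'cx', 'cy', 'world_from_camera']
side 348.2602762990787 348.2602762990787 249.52491737075044 188.68371593104186 [[-0.777, 0.395, -0.49, 0.087], [-0.629, -0.463, 0.625, 0.599], [0.02, 0.793, 0.608, 0.728], [0.0, 0.0, 0.0, 1.0]] ['img', 'depth', 'fx', 'fy', 'cx', 'cy', 'world_from_camera']
0.1 [ 0.14095338 -0.50560836  0.40411885] [-3.14026488e+00 -1.95248137e-04  2.71776175e-01] 0.09166771076226163
```

View pics/top0.png

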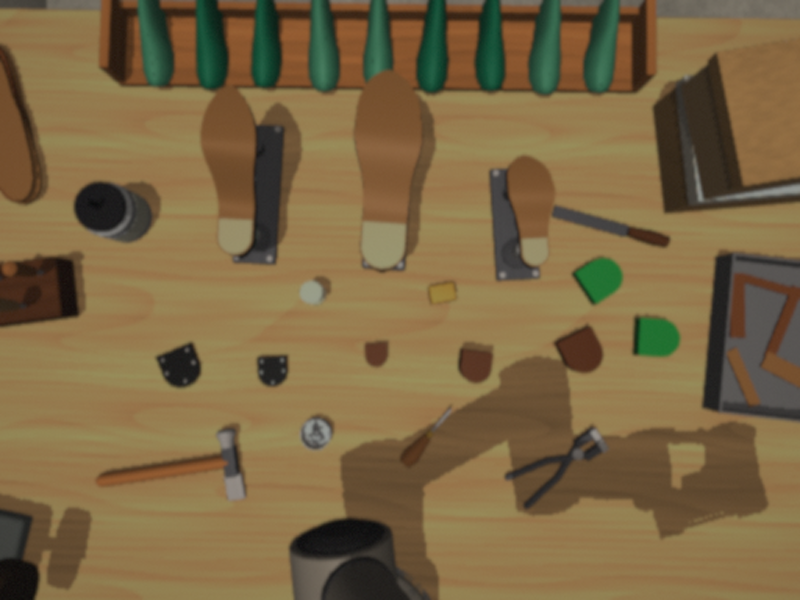

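View pics/side0.png

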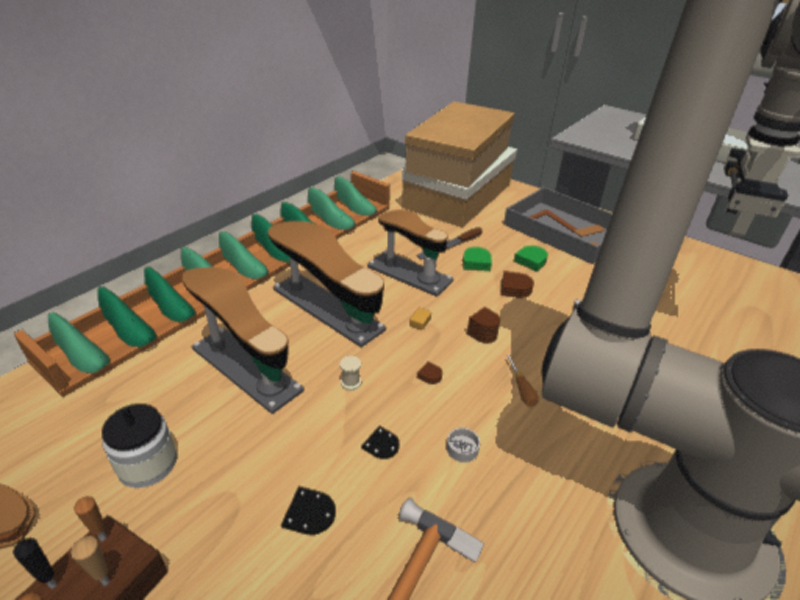

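```bash
cat > h.py <<'E'
import cv2,numpy as np
S=4
def load(c,):
    img=cv2.resize(c["img"],None,fx=S,fy=S,interpolation=cv2.INTER_CUBIC)
    return img,cv2.resize(c["depth"],None,fx=S,fy=S,interpolation=cv2.INTER_LINEAR)
def rays(c,uv):   # uv in original px
    M=c["world_from_camera"]; d=np.c_[(uv[:,0]-c["cx"])/c["fx"],-(uv[:,1]-c["cy"])/c["fy"],-np.ones(len(uv))]
    return M[:3,3],d@M[:3,:3].T
def plane(c,uv,z):
    o,d=rays(c,uv); return o+d*((z-o[2])/d[:,2])[:,None]
def worldz(c,depth):
    h,w=depth.shape; u,v=np.meshgrid((np.arange(w)+.5)/S-.5,(np.arange(h)+.5)/S-.5)
    o,d=rays(c,np.c_[u.ravel(),v.ravel()]); return (o[2]+d[:,2]*depth.ravel()).reshape(h,w)
def dfit(c,mask,p800,z,W,s):
    """D outline: mask component nearest p800 (800x600 px), cast on plane z -> origin xy, yaw, size"""
    n,l,st,ce=cv2.connectedComponentsWithStats(mask.astype(np.uint8))
    ok=[i for i in range(1,n) if st[i,4]>300]
    i=min(ok,key=lambda i:np.hypot(*(ce[i]/S/.64-p800)))
    m=cv2.morphologyEx((l==i).astype(np.uint8),cv2.MORPH_CLOSE,np.ones((9,9)))
    cn=max(cv2.findContours(m,cv2.RETR_EXTERNAL,cv2.CHAIN_APPROX_NONE)[0],key=len)[:,0].astype(float)
    P=plane(c,(cn+.5)/S-.5,z)[:,:2]
    hull=cv2.convexHull((P*1000).astype(np.float32)); mo=cv2.moments(hull)
    cen=np.array([mo["m10"],mo["m01"]])/mo["m00"]
    box=cv2.boxPoints(cv2.minAreaRect(hull)); gap=np.array([-cv2.pointPolygonTest(hull,(float(b[0]),float(b[1])),True) for b in box])
    k=min(range(4),key=lambda k:gap[k]+gap[(k+1)%4]); f=(box[k]+box[(k+1)%4])/2; b=(box[k-1]+box[k-2])/2
    x=(f-b)/np.linalg.norm(f-b); r=W/2
    co=(W*s*s/2+np.pi*r*r/2*(s+4*r/3/np.pi))/(W*s+np.pi*r*r/2)
    return cen+x*co,f,np.degrees(np.arctan2(x[1],x[0])),np.linalg.norm(f-b),np.linalg.norm(box[k]-box[(k+1)%4]),gap[[k,(k+1)%4]]
E
cat > m.py <<'E'
from h import *
c=dict(np.load("top0.npz")); img,dep=load(c); Z=worldz(c,dep)
hsv=cv2.cvtColor(img,cv2.COLOR_RGB2HSV); H,Sa,V=[hsv[:,:,i].astype(int) for i in range(3)]
def at(p): u,v=int(p[0]*.64*S),int(p[1]*.64*S); return hsv[v,u],round(float(Z[v,u]),4)
for n,p,z,W,s in [("man_shoe",(384,245),.13,64,36),("lady_shoe",(236,237),.13,50,27),("child_shoe",(535,250),.13,38,21),
 ("man_heel",(580,350),.024,64,36),("lady_heel",(476,363),.045,50,27),("child_heel",(376,353),.014,38,21),
 ("man_top",(180,366),.008,64,36),("lady_top",(272,369),.008,50,27)]:
    if "shoe" in n: m=(Sa<110)&(V>100)&(Z>.1)
    elif "heel" in n: m=(V<105)&((H<11)|(H>170))&(Sa>90)&(Z>z-.008)
    else: m=(V<60)
    o,f,y,L,Wd,g=dfit(c,m,p,z,W,s)
    print(n,at(p),"O",o.round(1),"front",f.round(1),"yaw",round(y,1),"LxW",L.round(1),Wd.round(1),g.round(1))
E
python3 m.py
```

```text
man_shoe (array([ 25,  71, 154], dtype=uint8), 0.3218) O [663.2 -16.6] front [665.3 -16.6] yaw -3.9 LxW 71.5 68.1 [2.2 2.6]
lady_shoe (array([ 23,  77, 152], dtype=uint8), 0.1316) O [665.  205.5] front [666.5 205.8] yaw -2.5 LxW 57.5 52.8 [2.3 3.1]
child_shoe (array([ 24,  76, 154], dtype=uint8), 0.13) O [ 643.4 -238.7] front [ 644.6 -238.8] yaw 2.9 LxW 43.0 41.1 [2.6 2.1]
man_heel (array([ 10, 164,  81], dtype=uint8), 0.0244) O [ 502.7 -329.6] front [ 499.8 -330.5] yaw 25.8 LxW 62.1 61.4 [2.8 1.9]
lady_heel (array([  9, 148,  88], dtype=uint8), 0.0448) O [ 473.1 -168. ] front [ 469.7 -167.4] yaw -6.6 LxW 43.9 45.8 [3.  0.8]
child_heel (array([ 10, 149,  91], dtype=uint8), 0.015) O [481.3  -0.5] front [477.4  -1.7] yaw 9.2 LxW 31.2 30.7 [2.5 2.1]
man_top (array([ 0, 18, 28], dtype=uint8), 0.0072) O [465.1 340.3] front [462.7 339.3] yaw 23.7 LxW 62.0 62.4 [1.9 1.8]
lady_top (array([30, 15, 34], dtype=uint8), 0.0085) O [456.5 171.6] front [454.2 171.9] yaw 1.4 LxW 45.4 46.3 [1.6 6.5]
```

Run:
```python
import cv2,numpy as np
i=np.load("top0.npz")["img"][:,:,::-1]
a=i[140:260,90:450]
cv2.imwrite("pics/crop.png",cv2.resize(a,(800,267),interpolation=cv2.INTER_CUBIC))
```

```text
(no output)
```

View pics/crop.png

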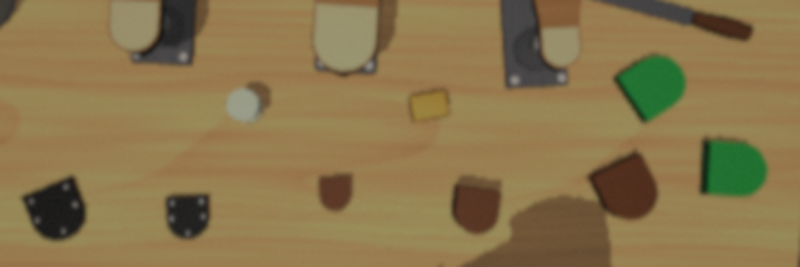

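```bash
sed -i 's/^    elif "heel".*/    elif "heel" in n: m=(V<125)\&((H<14)|(H>170))\&(Sa>90)\&(Z>z-(.006 if z<.02 else .012))/; s/else: m=(V<60)/else: m=(V<90)/; s/(Sa<110)&(V>100)/(Sa<105)\&(V>115)/' m.py
sed -i 's/^    print.*/&\n    a=np.radians(y); off={64:24,50:16,38:11}[W]; print("    grasp",(o-off*np.array([np.cos(a),np.sin(a)])).round(1))/' m.py; python3 m.py
```

```text
man_shoe (array([ 25,  71, 154], dtype=uint8), 0.3218) O [663.4 -15.9] front [664.5 -16. ] yaw -3.2 LxW 69.8 66.7 [1.9 2.3]
    grasp [639.4 -14.6]
lady_shoe (array([ 23,  77, 152], dtype=uint8), 0.1316) O [665.4 205.9] front [666.1 206. ] yaw -2.1 LxW 54.9 51.5 [2.3 2.7]
    grasp [649.4 206.5]
child_shoe (array([ 24,  76, 154], dtype=uint8), 0.13) O [ 643.5 -239. ] front [ 644.1 -239.3] yaw 2.7 LxW 41.8 40.2 [2.6 1.9]
    grasp [ 632.5 -239.5]
man_heel (array([ 10, 164,  81], dtype=uint8), 0.0244) O [ 502.  -329.3] front [ 500.8 -329.6] yaw 27.3 LxW 66.0 66.1 [3.5 1.8]
    grasp [ 480.6 -340.4]
lady_heel (array([  9, 148,  88], dtype=uint8), 0.0448) O [ 472.8 -168.6] front [ 471.3 -168.3] yaw -7.0 LxW 48.7 48.9 [2.4 2.1]
    grasp [ 456.9 -166.6]
child_heel (array([ 10, 149,  91], dtype=uint8), 0.015) O [481.7  -3. ] front [479.7  -3.1] yaw 1.0 LxW 36.0 35.5 [1.4 1.8]
    grasp [470.7  -3.2]
man_top (array([ 0, 18, 28], dtype=uint8), 0.0072) O [465.2 340.2] front [464.6 340. ] yaw 23.4 LxW 66.1 66.0 [2.2 2.2]
    grasp [443.2 330.7]
lady_top (array([30, 15, 34], dtype=uint8), 0.0085) O [457.  172.4] front [456.4 172.5] yaw 2.5 LxW 50.4 50.9 [1.9 3.1]
    grasp [441.  171.7]
```

{"fn": "arm_command", "kwargs": {"xyz": [[34,16.5,-10],[34,16.5,-10],[34,16.5,-10],[34,16.5,-10],[34,16.5,-10],[34,16.5,-10],[34,16.5,-10],[34,16.5,-10],[34,16.5,-10],[34,16.5,-10],[0,0,-20],[0,0,0],[0,0,0]], "spin": [1.2,1.2,1.2,1.2,1.2,1.2,1.2,1.2,1.2,0.9,0,0,0], "jaw": 1, "squeeze": 30}}

```text
time: 1.4
tool_pos: [0.4807, -0.3408, 0.2845]
tool_rot: [-3.14, 0.001, 0.476]
contact_force: [0.1, -0.6, 0.0]
opening: 0.0916
grip_force: 0.0
```

{"fn": "arm_command", "kwargs": {"xyz": [[0,0,-30],[0,0,-30],[0,0,-25],[0,0,-12],[0,0,-6],[0,0,0],[0,0,0]], "spin": [0,0,0,0,0,0,0]}}

```text
time: 2.1
tool_pos: [0.4812, -0.3413, 0.1831]
tool_rot: [3.139, -0.001, 0.476]
contact_force: [-0.7, 0.5, -0.3]
opening: 0.0919
grip_force: 0.0
```

{"fn": "arm_command", "kwargs": {"xyz": [[0,0,0],[0,0,0],[0,0,0],[0,0,0],[0,0,0],[0,0,0],[0,0,0],[0,0,0],[0,0,0],[0,0,0]], "spin": [0,0,0,0,0,0,0,0,0,0], "jaw": -1}}

```text
time: 3.1
tool_pos: [0.4811, -0.3409, 0.1822]
tool_rot: [3.14, -0.0, 0.476]
contact_force: [0.5, -0.8, 4.7]
opening: 0.0637
grip_force: 30.0
```

{"fn": "arm_command", "kwargs": {"xyz": [[0,0,20],[0,0,40],[0,0,40],[0,0,40],[0,0,40],[8,16,10],[15,31,0],[15,31,0],[15,31,0],[15,31,0],[15,31,0],[15,31,0],[15,31,0],[15,31,0],[15,31,0],[15,31,0],[0,0,0],[0,0,0],[0,0,0]], "spin": [0,0,0,0,0,-2.5,-3,-3,-3,-3,-3,-3,-3,-3,-3,-1,0,0,0]}}

```text
time: 5.0
tool_pos: [0.6386, -0.0154, 0.371]
tool_rot: [3.141, 0.002, -0.057]
contact_force: [0.7, 0.9, -0.8]
opening: 0.0636
grip_force: 30.0
```

```bash
cat > cap.py <<'E'
import sys
from cell import *
import cv2,numpy as np
n,cam=sys.argv[1:3]; x0,y0,x1,y1=[int(float(v)*.64) for v in sys.argv[3:7]]
c=read_camera(cam); np.savez(n+".npz",**c)
a=c["img"][y0:y1,x0:x1,::-1]; k=min(800/a.shape[1],600/a.shape[0])
cv2.imwrite(f"pics/{n}.png",cv2.resize(a,None,fx=k,fy=k,interpolation=cv2.INTER_CUBIC))
o=observe(); print(o["tool_pos"],np.degrees(o["tool_rot"]),o["opening"])
E
python3 cap.py s1 side 180 100 560 420
```

```text
[ 0.63858509 -0.01568085  0.37129   ] [ 1.79985924e+02  7.74377759e-02 -3.28490762e+00] 0.0639955171441743
```

View pics/s1.png

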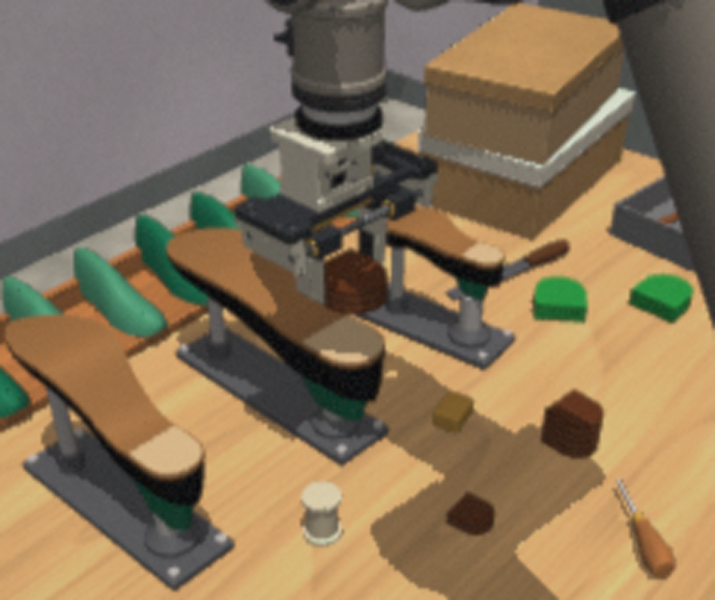

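The picture shows the man heel level in the jaws (355,283), above the man seat (345,335). Now I lower it.

{"fn": "arm_command", "kwargs": {"xyz": [[1,1,-20],[0,0,-20],[0,0,-12],[0,0,-4],[0,0,-2],[0,0,0],[0,0,0]], "spin": [0,0,0,0,0,0,0]}}

```text
time: 5.75
tool_pos: [0.6402, -0.0138, 0.3147]
tool_rot: [3.141, -0.002, -0.056]
contact_force: [-0.7, -0.8, -1.9]
opening: 0.0637
grip_force: 30.0
```

{"fn": "arm_command", "kwargs": {"xyz": [[0,0,-1],[0,0,-0.5],[0,0,-0.5],[0,0,0],[0,0,0]], "spin": [0,0,0,0,0]}}

```text
time: 6.25
tool_pos: [0.64, -0.0137, 0.3122]
tool_rot: [3.141, -0.0, -0.056]
contact_force: [-0.2, 0.4, 3.2]
opening: 0.0641
grip_force: 30.0
```

{"fn": "arm_command", "kwargs": {"xyz": [[0,0,0],[0,0,0],[0,0,0],[0,0,0],[0,0,0],[0,0,0],[0,0,10],[0,0,30],[0,0,40],[0,0,0]], "spin": [0,0,0,0,0,0,0,0,0,0], "jaw": 1}}

```text
time: 7.25
tool_pos: [0.6407, -0.0138, 0.399]
tool_rot: [3.141, -0.012, -0.056]
contact_force: [0.2, -0.9, 0.7]
opening: 0.0917
grip_force: 0.0
```

{"fn": "arm_command", "kwargs": {"xyz": [[-34,2,0],[-34,2,0],[-34,2,0],[-34,2,-30],[-34,3,-40],[0,0,-30],[0,0,0],[0,0,0]], "spin": [1,1,1,1,0.2,0,0,0]}}

```text
time: 8.05
tool_pos: [0.4725, -0.003, 0.2947]
tool_rot: [3.141, -0.001, 0.017]
contact_force: [1.0, 0.6, 0.0]
opening: 0.0912
grip_force: 0.0
```

```bash
python3 cap.py s2 side 260 180 520 420
python3 - <<'E'
from h import *
from cell import *
c=read_camera("top"); np.savez("t2.npz",**c); img,dep=load(c); Z=worldz(c,dep)
hsv=cv2.cvtColor(img,cv2.COLOR_RGB2HSV); H,Sa,V=[hsv[:,:,i].astype(int) for i in range(3)]
m=(V<125)&((H<14)|(H>170))&(Sa>90)&(abs(Z-.154)<.010)
print(dfit(c,m,(384,245),.154,64,36))
E
```

```text
[ 0.47290361 -0.00309384  0.29526044] [ 1.79961849e+02 -1.75135087e-01  9.68331516e-01] 0.09188113803053335
(array([659.75253659, -14.69991066]), array([660.357   , -14.402601], dtype=float32), np.float32(-3.2603927), np.float32(69.0857), np.float32(63.30911), array([1.25657362, 3.30282526]))
```

View pics/s2.png

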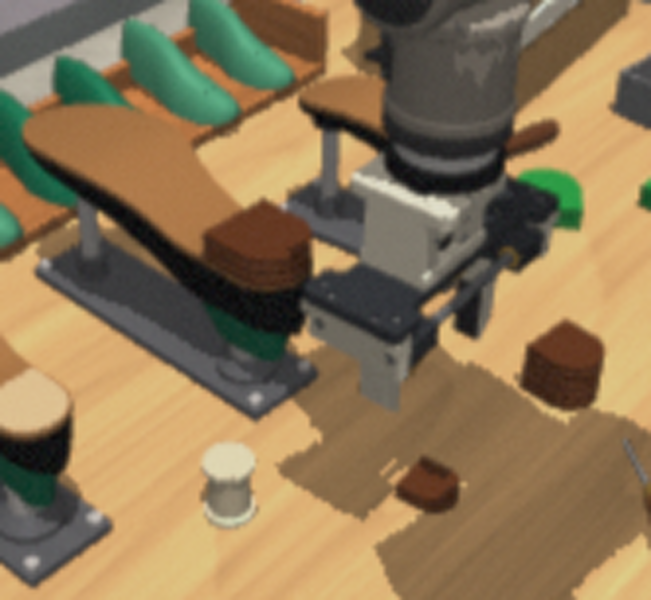

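Man heel sits square and flush on its seat (258,245); the child heel is at (430,485). On to the child heel.

{"fn": "arm_command", "kwargs": {"xyz": [[-2,0,-30],[0,0,-40],[0,0,-25],[0,0,-12],[0,0,-5],[0,0,0],[0,0,0]], "spin": [0,0,0,0,0,0,0]}}

```text
time: 8.85
tool_pos: [0.4704, -0.003, 0.1828]
tool_rot: [3.141, -0.002, 0.017]
contact_force: [-0.3, 1.4, 0.1]
opening: 0.0917
grip_force: 0.0
```

{"fn": "arm_command", "kwargs": {"xyz": [[0,0,0],[0,0,0],[0,0,0],[0,0,0],[0,0,0],[0,0,0],[0,0,0],[0,0,0],[0,0,0],[0,0,0],[0,0,0]], "spin": [0,0,0,0,0,0,0,0,0,0,0], "jaw": -1}}

```text
time: 9.95
tool_pos: [0.4696, -0.0029, 0.1817]
tool_rot: [3.142, 0.0, 0.017]
contact_force: [0.4, -0.0, -0.9]
opening: 0.0379
grip_force: 29.8
```

{"fn": "arm_command", "kwargs": {"xyz": [[0,0,20],[0,0,40],[0,0,40],[0,0,40],[0,0,40],[14,-25,10],[21,-30,0],[21,-30,0],[21,-30,0],[21,-30,0],[21,-30,0],[21,-30,0],[22,-31.5,0],[0,0,0],[0,0,0],[0,0,0]], "spin": [0,0,0,0,0,0.5,0.5,0.5,0.2,0,0,0,0,0,0,0]}}

```text
time: 11.55
tool_pos: [0.6313, -0.2386, 0.3715]
tool_rot: [-3.141, 0.001, 0.047]
contact_force: [-0.1, 0.5, 0.2]
opening: 0.038
grip_force: 29.8
```

{"fn": "arm_command", "kwargs": {"xyz": [[0,-0.5,-20],[0,0,-20],[0,0,-12],[0,0,-4],[0,0,-2],[0,0,-1],[0,0,0],[0,0,0]], "spin": [0,0,0,0,0,0,0,0]}}

```text
time: 12.35
tool_pos: [0.6317, -0.2399, 0.3134]
tool_rot: [3.141, -0.001, 0.047]
contact_force: [-0.0, -0.5, -0.5]
opening: 0.0378
grip_force: 29.8
```

{"fn": "arm_command", "kwargs": {"xyz": [[0,0,-1],[0,0,-0.5],[0,0,0],[0,0,0]], "spin": [0,0,0,0]}}

```text
time: 12.75
tool_pos: [0.6317, -0.2399, 0.3117]
tool_rot: [3.141, -0.001, 0.047]
contact_force: [-0.8, 0.0, 3.4]
opening: 0.038
grip_force: 29.8
```

{"fn": "arm_command", "kwargs": {"xyz": [[0,0,0],[0,0,0],[0,0,0],[0,0,0],[0,0,0],[0,0,0],[0,0,0],[0,0,10],[0,0,30],[0,0,40],[0,0,0]], "spin": [0,0,0,0,0,0,0,0,0,0,0], "jaw": 1}}

```text
time: 13.85
tool_pos: [0.6322, -0.2401, 0.3988]
tool_rot: [3.135, -0.011, 0.047]
contact_force: [0.0, 0.1, 0.2]
opening: 0.0914
grip_force: 0.0
```

{"fn": "arm_command", "kwargs": {"xyz": [[-35,14.7,0],[-35,14.7,0],[-35,14.7,0],[-35,14.7,-30],[-35,14.7,-40],[0,0,-30],[0,0,0],[0,0,0]], "spin": [-2,-2,-2,-2,-1.7,0,0,0]}}

```text
time: 14.65
tool_pos: [0.4607, -0.1682, 0.296]
tool_rot: [3.141, -0.001, -0.123]
contact_force: [0.8, -0.2, 0.4]
opening: 0.0922
grip_force: 0.0
```

```bash
python3 - <<'E'
from h import *
from cell import *
c=read_camera("top"); np.savez("t3.npz",**c); img,dep=load(c); Z=worldz(c,dep)
hsv=cv2.cvtColor(img,cv2.COLOR_RGB2HSV); H,Sa,V=[hsv[:,:,i].astype(int) for i in range(3)]
m=(V<125)&((H<14)|(H>170))&(Sa>90)&(abs(Z-.144)<.010)
print(dfit(c,m,(535,250),.144,38,21))
o=observe();print(o["tool_pos"],np.degrees(o["tool_rot"]))
E
python3 cap.py s3 side 360 180 580 400
```

```text
(array([ 642.03805828, -234.02672279]), array([ 643.0221 , -234.36707], dtype=float32), np.float32(7.6981554), np.float32(41.88395), np.float32(38.76853), array([2.77775864, 3.03900881]))
[ 0.46105921 -0.16838412  0.29652367] [ 1.79927914e+02 -1.68501193e-01 -7.02436924e+00]
[ 0.46112614 -0.16838133  0.29669246] [179.91376802  -0.20347533  -7.0218069 ] 0.09156751146800632
```

View pics/s3.png

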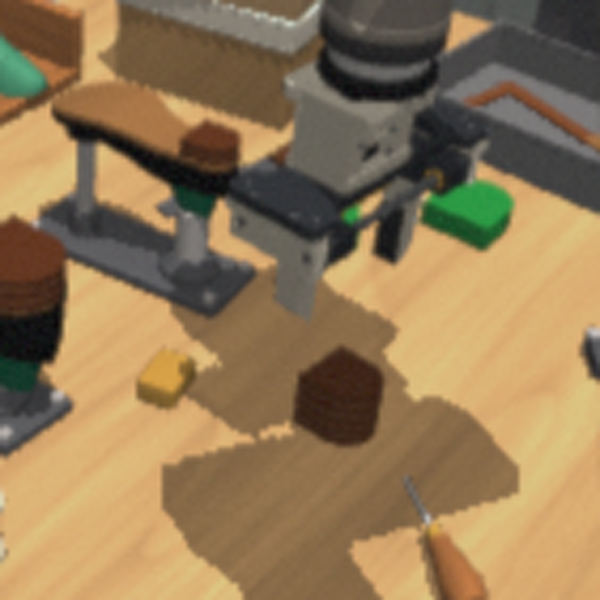

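Child heel sits on its seat (210,143); the lady heel is at (340,395) below the gripper. I'll recheck the child heel later with a clear view.

{"fn": "arm_command", "kwargs": {"xyz": [[-4,1.8,-30],[0,0,-30],[0,0,-22],[0,0,-12],[0,0,-6],[0,0,0],[0,0,0]], "spin": [0,0,0,0,0,0,0]}}

```text
time: 15.45
tool_pos: [0.4565, -0.1662, 0.1959]
tool_rot: [3.141, -0.002, -0.123]
contact_force: [-0.1, 0.1, -0.2]
opening: 0.0922
grip_force: 0.0
```

{"fn": "arm_command", "kwargs": {"xyz": [[0,0,0],[0,0,0],[0,0,0],[0,0,0],[0,0,0],[0,0,0],[0,0,0],[0,0,0],[0,0,0],[0,0,0],[0,0,0]], "spin": [0,0,0,0,0,0,0,0,0,0,0], "jaw": -1}}

```text
time: 16.55
tool_pos: [0.456, -0.166, 0.195]
tool_rot: [3.141, -0.0, -0.123]
contact_force: [-0.8, -2.0, 1.9]
opening: 0.0497
grip_force: 30.0
```

{"fn": "arm_command", "kwargs": {"xyz": [[0,0,20],[0,0,40],[0,0,40],[0,0,40],[0,0,40],[5.5,20,10],[17,32,5],[17,32,0],[17,32,0],[17,32,0],[17,32,0],[17,32,0],[17,32,0],[17,32,0],[17,32,0],[17,32,0],[17,32.5,0],[0,0,0],[0,0,0],[0,0,0]], "spin": [0,0,0,0,0,0.5,0.5,0.5,0.5,0.5,0.5,0.5,0.5,0.5,0.4,0,0,0,0,0]}}

```text
time: 18.55
tool_pos: [0.6481, 0.2059, 0.3895]
tool_rot: [3.141, 0.001, -0.038]
contact_force: [-1.0, -0.8, -1.0]
opening: 0.0498
grip_force: 30.0
```

```bash
python3 cap.py s4 side 100 150 380 420;python3 cap.py t4 top 320 180 600 290
```

```text
[0.64814425 0.2056117  0.38982264] [ 1.79974931e+02  4.93872017e-02 -2.18424572e+00] 0.04993120238608491
[0.64818733 0.2055013  0.39013104] [ 1.79987233e+02  1.51457619e-02 -2.19758812e+00] 0.049993427809384615
```

View pics/t4.png

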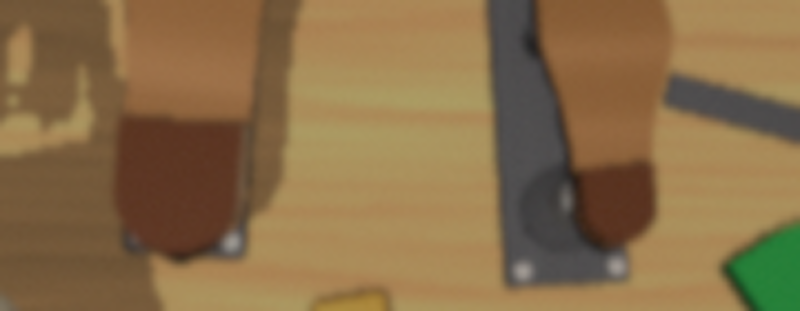

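The man heel (180,185) and child heel (615,203) both cover their seats squarely. Lowering the lady heel.

{"fn": "arm_command", "kwargs": {"xyz": [[0.5,1,-25],[0,0,-20],[0,0,-12],[0,0,-4],[0,0,-2],[0,0,0],[0,0,0]], "spin": [0,0,0,0,0,0,0]}}

```text
time: 19.35
tool_pos: [0.6491, 0.2075, 0.328]
tool_rot: [-3.141, -0.002, -0.037]
contact_force: [0.4, 0.3, 0.0]
opening: 0.0497
grip_force: 30.0
```

{"fn": "arm_command", "kwargs": {"xyz": [[0,-0.5,-1],[0,0,-1],[0,0,-0.5],[0,0,0],[0,0,0]], "spin": [0,0,0,0,0]}}

```text
time: 19.85
tool_pos: [0.6489, 0.207, 0.3251]
tool_rot: [3.142, -0.001, -0.037]
contact_force: [-0.9, 0.4, 3.3]
opening: 0.0498
grip_force: 30.0
```

{"fn": "arm_command", "kwargs": {"xyz": [[0,0,0],[0,0,0],[0,0,0],[0,0,0],[0,0,0],[0,0,0],[0,0,0],[0,0,10],[0,0,30],[0,0,40],[0,0,0]], "spin": [0,0,0,0,0,0,0,0,0,0,0], "jaw": 1}}

```text
time: 20.95
tool_pos: [0.6493, 0.2072, 0.4122]
tool_rot: [-3.139, -0.012, -0.037]
contact_force: [0.6, 0.5, 1.4]
opening: 0.0917
grip_force: 0.0
```

{"fn": "arm_command", "kwargs": {"xyz": [[-35,-6,0],[-35,-6,0],[-35,-6,0],[-35,-6,-20],[-35,-6,-40],[-33,-5.3,-40],[0,0,0],[0,0,0],[0,0,0]], "spin": [1,1,1,1,0.6,0,0,0,0]}}

```text
time: 21.85
tool_pos: [0.4463, 0.1727, 0.3104]
tool_rot: [-3.141, -0.005, 0.043]
contact_force: [1.2, -0.3, -0.0]
opening: 0.0919
grip_force: 0.0
```

```bash
python3 - <<'E'
from h import *
from cell import *
c=read_camera("top"); np.savez("t5.npz",**c); img,dep=load(c); Z=worldz(c,dep)
hsv=cv2.cvtColor(img,cv2.COLOR_RGB2HSV); H,Sa,V=[hsv[:,:,i].astype(int) for i in range(3)]
for z,W,s,p in((.175,50,27,(236,237)),(.154,64,36,(384,245)),(.144,38,21,(535,250))):
    m=(V<125)&((H<14)|(H>170))&(Sa>90)&(abs(Z-z)<.012)
    print(dfit(c,m,p,z,W,s))
E
python3 cap.py t6 top 140 130 340 280
```

```text
(array([664.03029334, 204.99973157]), array([664.40045, 205.32758], dtype=float32), np.float32(-1.268782), np.float32(52.46501), np.float32(51.720078), array([2.84989567, 2.79007548]))
(array([659.59659737, -14.74925014]), array([660.5138  , -14.544804], dtype=float32), np.float32(-3.4827743), np.float32(69.37337), np.float32(62.79717), array([0.92713065, 3.32161155]))
(array([ 642.27216768, -234.54054435]), array([ 643.8253 , -234.68849], dtype=float32), np.float32(4.6493354), np.float32(43.16621), np.float32(38.95004), array([2.58016831, 3.63743646]))
[0.44617427 0.17262441 0.31017768] [-179.96403323   -0.24143038    2.46216294] 0.09190051874142464
```

View pics/t6.png

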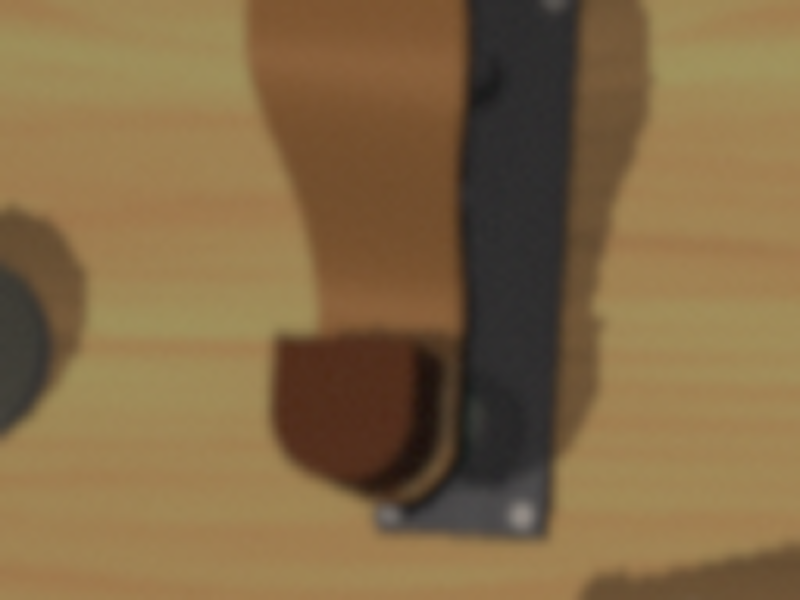

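```bash
python3 - <<'E'
from h import *
for f in("top0","t6"):
    c=dict(np.load(f+".npz")); print(f)
    for r in(150,154):
        uv=np.c_[np.arange(134,170),np.full(36,r)].astype(float); P=plane(c,uv,.13)
        print(r,[f"{int(u)}:{y*1000:.0f}:{'/'.join(map(str,c['img'][r,int(u)]))}" for (u,_),y in zip(uv,P[:,1])])
E
python3 - <<'E'
import numpy as np,cv2
i=[np.load(f"{f}.npz")["img"][120:175,120:190,::-1] for f in("top0","t6")]
cv2.imwrite("pics/cmp.png",cv2.resize(np.hstack(i),(800,314),interpolation=cv2.INTER_NEAREST))
E
```

```text
top0
150 ['134:244:153/125/80', '135:241:153/125/79', '136:239:153/124/80', '137:237:150/121/78', '138:234:145/117/76', '139:232:145/123/86', '140:230:149/134/99', '141:227:153/141/106', '142:225:152/141/105', '143:223:153/142/106', '144:220:152/142/105', '145:218:152/142/105', '146:216:153/143/107', '147:213:153/142/106', '148:211:151/142/105', '149:209:153/142/106', '150:206:153/143/106', '151:204:152/142/106', '152:202:152/142/106', '153:199:153/143/107', '154:197:153/143/107', '155:195:153/142/106', '156:192:154/144/107', '157:190:152/143/107', '158:188:152/142/106', '159:185:148/138/102', '160:183:136/123/90', '161:181:107/90/64', '162:178:66/52/36', '163:176:40/39/33', '164:174:47/49/45', '165:171:51/52/48', '166:169:48/47/45', '167:167:43/41/41', '168:164:41/40/40', '169:162:39/38/39']
154 ['134:243:152/123/78', '135:241:152/122/78', '136:239:153/123/79', '137:236:151/121/78', '138:234:148/119/78', '139:232:144/120/83', '140:229:148/133/96', '141:227:151/140/104', '142:225:152/142/105', '143:222:153/143/106', '144:220:152/142/106', '145:218:152/142/105', '146:215:153/143/106',
[... 1254 characters left out ...]
 '135:241:86/52/33', '136:239:83/48/31', '137:236:83/48/28', '138:234:83/47/30', '139:232:82/46/28', '140:229:83/47/29', '141:227:83/47/30', '142:225:84/47/29', '143:222:82/46/27', '144:220:83/47/29', '145:218:83/47/28', '146:215:83/48/29', '147:213:83/47/30', '148:211:83/48/30', '149:208:83/47/29', '150:206:82/47/28', '151:204:79/45/29', '152:201:72/43/28', '153:199:54/33/21', '154:197:39/21/14', '155:194:33/20/17', '156:192:32/20/16', '157:190:36/23/18', '158:187:54/40/29', '159:185:79/60/41', '160:183:91/70/48', '161:180:73/55/38', '162:178:42/33/23', '163:176:29/32/29', '164:173:39/40/39', '165:171:44/44/43', '166:169:43/43/43', '167:167:41/40/40', '168:164:41/41/41', '169:162:41/40/40']
```

View pics/cmp.png

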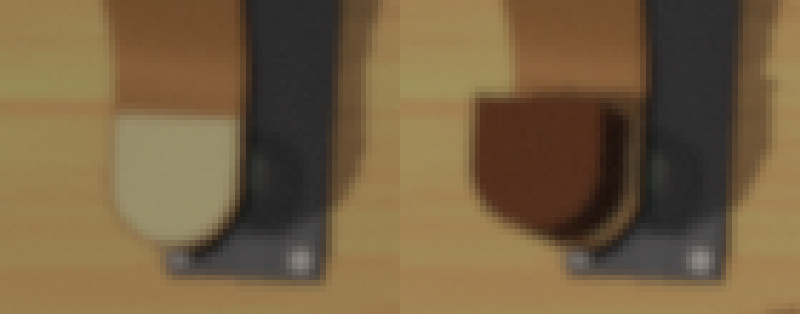

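The comparison shows the pale seat at (178,180) and the lady heel's base covering it, shifted about 3–5 mm to +y. That is within the 10 mm tolerance. Top pieces will be placed at the robot-frame poses where the heels were let go.

{"fn": "arm_command", "kwargs": {"xyz": [[-5,-1,-40],[0,0,-40],[0,0,-28],[0,0,-14],[0,0,-6],[0,0,0],[0,0,0]], "spin": [0,0,0,0,0,0,0]}}

```text
time: 22.65
tool_pos: [0.4404, 0.1715, 0.1816]
tool_rot: [-3.141, -0.002, 0.043]
contact_force: [0.0, 0.3, -0.6]
opening: 0.0917
grip_force: 0.0
```

{"fn": "arm_command", "kwargs": {"xyz": [[0,0,-0.5],[0,0,0],[0,0,0],[0,0,0],[0,0,0],[0,0,0],[0,0,0],[0,0,0],[0,0,0],[0,0,0],[0,0,0]], "spin": [0,0,0,0,0,0,0,0,0,0,0], "jaw": -1, "squeeze": 20}}

```text
time: 23.75
tool_pos: [0.4395, 0.1714, 0.1802]
tool_rot: [3.142, -0.0, 0.043]
contact_force: [-0.9, -0.3, 2.2]
opening: 0.0496
grip_force: 19.9
```

{"fn": "arm_command", "kwargs": {"xyz": [[0,0,20],[0,0,40],[0,0,40],[0,0,40],[0,0,40],[0,0,40],[25,5,15],[30,5,0],[30,5,0],[30,5,0],[30,5,0],[30,5,0],[34,5.5,0],[0,0,0],[0,0,0],[0,0,0]], "spin": [0,0,0,0,0,0,-1,-1,-1,-1,-0.6,0,0,0,0,0]}}

```text
time: 25.35
tool_pos: [0.6477, 0.2069, 0.4151]
tool_rot: [3.141, 0.001, -0.037]
contact_force: [-0.7, -0.0, 0.5]
opening: 0.0499
grip_force: 19.9
```

{"fn": "arm_command", "kwargs": {"xyz": [[0,0,-25],[0,0,-18],[0,0,-9],[0,0,-4],[0,0,-2],[0,0,0],[0,0,0]], "spin": [0,0,0,0,0,0,0]}}

```text
time: 26.05
tool_pos: [0.6486, 0.2069, 0.3582]
tool_rot: [-3.141, -0.002, -0.037]
contact_force: [-0.6, -0.5, -0.5]
opening: 0.0495
grip_force: 19.9
```

{"fn": "arm_command", "kwargs": {"xyz": [[0,0,-1],[0,0,-1],[0,0,0],[0,0,0]], "spin": [0,0,0,0]}}

```text
time: 26.45
tool_pos: [0.6486, 0.2069, 0.3553]
tool_rot: [3.142, -0.0, -0.037]
contact_force: [-0.1, -0.2, 0.2]
opening: 0.0496
grip_force: 19.9
```

{"fn": "arm_command", "kwargs": {"xyz": [[0,0,-0.5],[0,0,0],[0,0,0]], "spin": [0,0,0]}}

```text
time: 26.75
tool_pos: [0.6485, 0.2069, 0.3553]
tool_rot: [-3.142, -0.001, -0.037]
contact_force: [-1.4, -0.3, 4.2]
opening: 0.0497
grip_force: 19.9
```

{"fn": "arm_command", "kwargs": {"xyz": [[0,0,0],[0,0,0],[0,0,0],[0,0,0],[0,0,0],[0,0,0],[0,0,0],[0,0,10],[0,0,30],[0,0,30],[0,0,0]], "spin": [0,0,0,0,0,0,0,0,0,0,0], "jaw": 1}}

```text
time: 27.85
tool_pos: [0.6487, 0.2069, 0.431]
tool_rot: [-3.139, -0.01, -0.037]
contact_force: [0.5, -0.4, 0.2]
opening: 0.0916
grip_force: 0.0
```

{"fn": "arm_command", "kwargs": {"xyz": [[-34,20.6,0],[-34,20.6,0],[-34,20.6,0],[-34,20.6,-20],[-34,20.6,-40],[-35.3,20.8,-40],[0,0,-15],[0,0,0],[0,0,0]], "spin": [4,4,4,4,4,4,1.5,0,0]}}

```text
time: 28.75
tool_pos: [0.4521, 0.3258, 0.3201]
tool_rot: [3.141, -0.001, 0.407]
contact_force: [0.7, -0.1, 0.4]
opening: 0.0919
grip_force: 0.0
```

```bash
python3 cap.py s5 side 80 180 520 420
python3 - <<'E'
from h import *
from cell import *
c=read_camera("top"); np.savez("t7.npz",**c)
E
```

```text
[0.45247765 0.32563234 0.32059457] [ 1.79998657e+02 -1.43758166e-01  2.32959975e+01] 0.09142365233739265
```

View pics/s5.png

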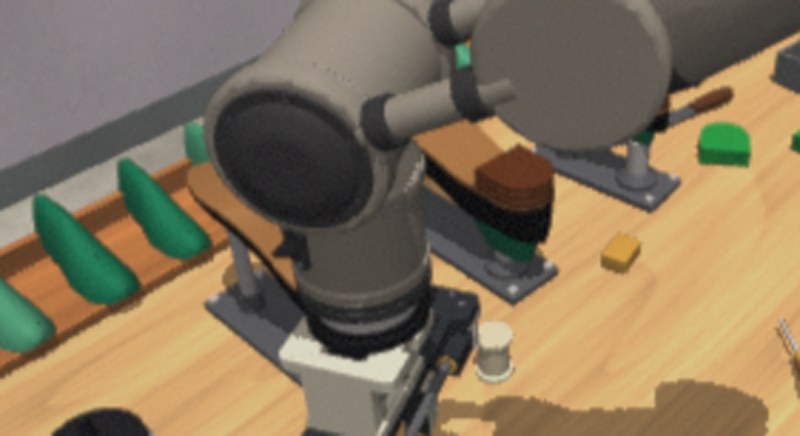

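The arm hides the lady shoe here; the man heel (515,180) is still square. Continuing to the man top piece.

{"fn": "arm_command", "kwargs": {"xyz": [[-9,5,-40],[0,0,-40],[0,0,-35],[0,0,-15],[0,0,-8],[0,0,0],[0,0,0]], "spin": [0,0,0,0,0,0,0]}}

```text
time: 29.55
tool_pos: [0.4434, 0.3308, 0.1826]
tool_rot: [-3.141, -0.002, 0.407]
contact_force: [-0.3, 0.2, -0.3]
opening: 0.0917
grip_force: 0.0
```

{"fn": "arm_command", "kwargs": {"xyz": [[0,0,-1],[0,0,0],[0,0,0],[0,0,0],[0,0,0],[0,0,0],[0,0,0],[0,0,0],[0,0,0],[0,0,0]], "spin": [0,0,0,0,0,0,0,0,0,0], "jaw": -1}}

```text
time: 30.55
tool_pos: [0.4426, 0.3307, 0.1806]
tool_rot: [3.142, -0.001, 0.408]
contact_force: [-0.7, -1.3, 5.4]
opening: 0.0636
grip_force: 20.0
```

{"fn": "arm_command", "kwargs": {"xyz": [[0,0,20],[0,0,40],[0,0,40],[0,0,40],[0,0,40],[0,0,40],[16.7,-24.4,5],[18,-32,0],[18,-32,0],[18,-32,0],[18,-32,0],[18,-32,0],[18,-32,0],[18,-32,0],[18,-32,0],[18,-32,0],[18,-32,0],[0,0,0],[0,0,0],[0,0,0]], "spin": [0,0,0,0,0,0,-2.6,-3,-3,-3,-3,-3,-3,-3,-3,0,0,0,0,0]}}

```text
time: 32.55
tool_pos: [0.6389, -0.0129, 0.4049]
tool_rot: [-3.141, 0.001, -0.056]
contact_force: [0.6, -0.1, -0.1]
opening: 0.0634
grip_force: 20.0
```

{"fn": "arm_command", "kwargs": {"xyz": [[0.5,-0.5,-30],[0,0,-20],[0,0,-11],[0,0,-4],[0,0,-2],[0,0,0],[0,0,0]], "spin": [0,0,0,0,0,0,0]}}

```text
time: 33.25
tool_pos: [0.6399, -0.0141, 0.3394]
tool_rot: [3.141, -0.002, -0.056]
contact_force: [0.5, -0.4, 0.2]
opening: 0.0637
grip_force: 20.0
```

{"fn": "arm_command", "kwargs": {"xyz": [[-0.5,0.5,-2],[0,0,-1],[0,0,-0.5],[0,0,0],[0,0,0]], "spin": [0,0,0,0,0]}}

```text
time: 33.75
tool_pos: [0.6393, -0.0138, 0.3348]
tool_rot: [3.142, 0.0, -0.056]
contact_force: [0.7, 1.1, -0.8]
opening: 0.0637
grip_force: 20.0
```

{"fn": "arm_command", "kwargs": {"xyz": [[0,0,-0.5],[0,0,0],[0,0,0]], "spin": [0,0,0]}}

```text
time: 34.05
tool_pos: [0.6393, -0.0137, 0.3346]
tool_rot: [3.141, -0.0, -0.056]
contact_force: [-1.1, -0.5, 2.9]
opening: 0.0634
grip_force: 20.0
```

{"fn": "arm_command", "kwargs": {"xyz": [[0,0,0],[0,0,0],[0,0,0],[0,0,0],[0,0,0],[0,0,0],[0,0,0],[0,0,10],[0,0,30],[0,0,30],[0,0,10],[-35,-35,0],[-35,-35,0],[-35,-35,0],[-35,-35,0],[-35,-35,0],[-35,-35,0],[-20,-35,0],[0,-35,0],[0,0,0]], "spin": [0,0,0,0,0,0,0,0,0,0,0,0,0,0,0,0,0,0,0,0], "jaw": 1}}

```text
time: 36.05
tool_pos: [0.4083, -0.2971, 0.4141]
tool_rot: [3.14, -0.0, -0.061]
contact_force: [0.7, -0.3, -1.3]
opening: 0.0915
grip_force: 0.0
```

{"fn": "arm_command", "kwargs": {"xyz": [[-30,-35,0],[-30,-35,0],[-30,-35,0],[-30,-35,0],[0,-20,0],[0,0,0],[0,0,0]], "spin": [0,0,0,0,0,0,0]}}

```text
time: 36.75
tool_pos: [0.2896, -0.453, 0.4138]
tool_rot: [-3.14, 0.0, -0.056]
contact_force: [0.9, 0.4, -0.6]
opening: 0.0915
grip_force: 0.0
```

```bash
python3 cap.py s6 side 180 180 480 400; python3 cap.py t8 top 180 150 600 300
python3 - <<'E'
from h import *
c=dict(np.load("t8.npz")); img,dep=load(c); Z=worldz(c,dep)
hsv=cv2.cvtColor(img,cv2.COLOR_RGB2HSV); H,Sa,V=[hsv[:,:,i].astype(int) for i in range(3)]
for z,W,s,p in((.183,50,27,(236,237)),(.162,64,36,(384,245)),(.144,38,21,(535,250))):
    m=(V<(70 if z>.15 else 125))&(abs(Z-z)<.006)
    print(np.median(Z[m]),*[np.round(v,1) for v in dfit(c,m,p,z,W,s)])
E
```

```text
[ 0.2898737  -0.45259844  0.41392738] [-1.79922868e+02  1.66071278e-02 -3.17002668e+00] 0.0914417250299129
[ 0.29002507 -0.45243428  0.41415975] [-1.79951876e+02  1.05282526e-02 -3.13573684e+00] 0.09183936990429704
0.18291543875247457 [664.4 206.6] [664.4 206.5] 0.9 52.1 50.7 [3.2 2.2]
0.16182034413768698 [661.7 -13.8] [662.7 -14.2] -2.1 69.7 62.2 [2.1 2.1]
0.142998036625004 [ 641.9 -237.4] [ 642.7 -236.9] 0.9 40.6 38.7 [2.1 2.7]
```

View pics/s6.png

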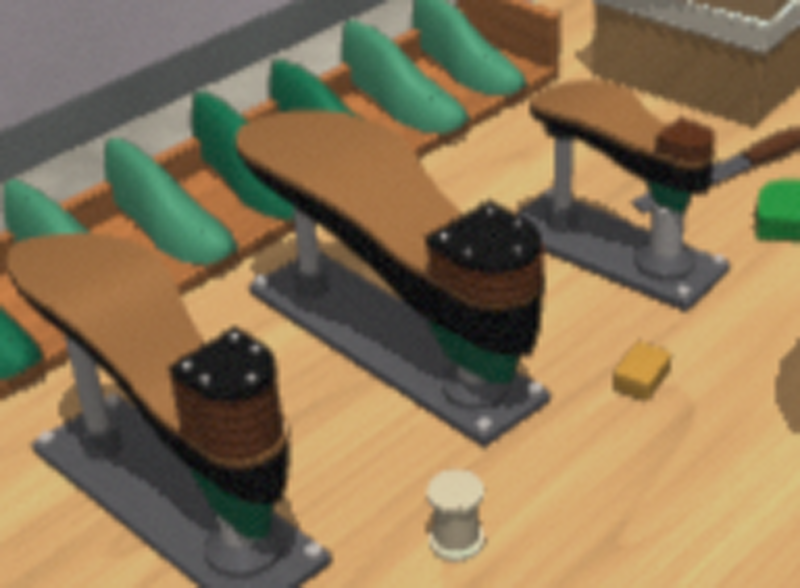

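View pics/t8.png

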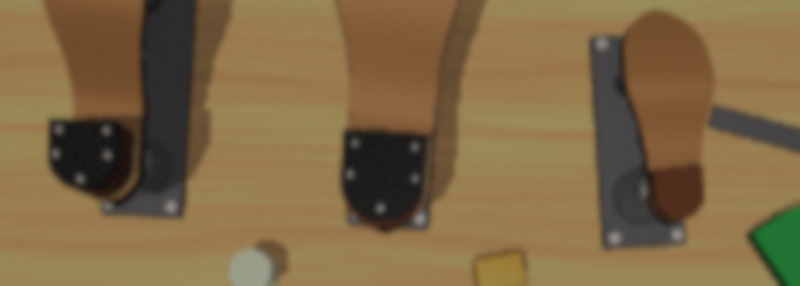

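Both stacks (225,360 and 485,240 in the side view) and the child heel (685,140) lie flat and flush. The measured heights of 183, 162 and 143 mm and the front edges, within a few mm, agree with the targets. The arm is clear, so I hand in.

```bash
python3 -c "
from cell import *
print(hand_in())"
```

```text
the job is handed in; nothing more can be done
None
```

I handed the job in with all five pieces in place, let go and lying flat, at about 37 s of the 138 s allowed; the hand-in returned no verdict. My last camera check put them within a few mm of their seats, with the lady heel the furthest off, about 3–5 mm to the left.

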